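# Tip the paperback and the game carton flat onto the mat

## Robot

A 7-joint arm with a two-finger parallel gripper is mounted at the origin on the work surface. World frame = base frame: x ahead of the robot, y to its left, z up, the work surface at z = 0. Lengths are in m, angles in rad, forces in N, time in s.
With the tool pointing down it reaches from about 0.375 to 0.925 m from the base axis. Payload 3.1 kg.
Tool frame: the origin (TCP) lies between the finger pads; the fingertips stand 19 mm ahead of it and the grasp point (between the pads) is the TCP; z points along the fingers, y is the direction in which the jaws open and shut (so a half turn about z gives the same grasp; the last joint's range is limited). The gripper opens to 85 mm and grips with 20 to 120 N. Pads are 22 mm wide; open, the fingers measure 114 mm over their backs; the gripper's body (76 mm by 85 mm) begins 54 mm behind the grasp point. The pads swing forward as they close: fully open they stand 13 mm farther back than shut.
Start: joints at [1.093, 0.383, 0.044, 1.598, -0.018, 1.161, -0.05], TCP at [0.241, -0.604, 0.25] pointing down, gripper open.
Joint ranges: [-2.61, 2.61], [-0.41, 2.15], [-1.48, 1.57], [0, 2.5], [-1.57, 4.71], [0.05, 1.97], [-2.85, 2.85]. Speed limits (rad/s): [2.79, 2.79, 3.14, 3.14, 3.14, 3.14, 3.14].

## Interface

Orientations are given as a unit quaternion [x, y, z, w].
In Python, from bench import move_ptp, movel, move_j, move_gripper, pause, inverse_kinematics, read_camera, camera_params, MotionError, sign_off, look_for, tip_of, read_time_s, read_qpos, read_joint_vel, read_effort, read_eef_pos, read_tcp_rot, read_ft_force, read_ft_torque, read_finger_gap gives the robot as it stands. Calls block until the motion is done:
- move_ptp(position, orientation): joint-space move of the TCP to a pose.
- movel(position, orientation=None, speed=0.15): straight line of the TCP; orientation=None keeps the orientation; speed is the mean speed in m/s.
- move_j(angles): joint-space move.
- move_gripper(opening, effort=None): finger opening in m; effort is the grip in N (None keeps the last); returns when the fingers have stopped.
- pause(seconds).
- inverse_kinematics(position, orientation): joint angles nearest the present ones, or None.
- read_camera(name): name is "side" or "top"; returns the picture (420x560x3 uint8, red, green, blue); there is no depth.
- camera_params(name): a dict with "K" (3x3 intrinsics, pixels), "camera_from_world" (4x4, takes a point from world to camera coordinates). Camera axes: x right, y down, z forward; pixel columns grow to the right and rows downward; lengths in m; the calibration is good to about 2 mm. A picture is of the moment at which its call begins. camera_params takes no time and is no camera call.
A pose or a line that the arm cannot do raises MotionError and nothing moves.
- sign_off(): hands the job in, once; it reports no verdict.
Trained networks look in the newest picture that a camera, given by its name, has taken for a name from the list of things; names that differ only in an ending like _2 or _b are one class to them, and where a whole thing is asked for, a point or a joint stands for the part that bears it (a point fixed in the world has none). Each returns a list of dicts, best first, with "confidence" (0 to 1); they miss things now and then, are a little off and sometimes report something else, mostly with a low value. They report only what shows in the picture. A call takes as long as a camera call. They do not tell look-alikes from the thing itself.
- look_for(camera, name): "at" ([column, row] in pixels, amid what is visible of it).
- tip_of(camera, name): "at" ([column, row] in pixels: a listed point, or the origin of a listed thing).
Readings, each from a call of its own:
- read_time_s(): time.
- read_qpos(): joint angles.
- read_joint_vel(): joint speeds.
- read_effort(): joint torques, N m.
- read_eef_pos(): TCP position.
- read_tcp_rot(): TCP orientation.
- read_ft_force(): force on the tool from outside, world axes, zero at the start.
- read_ft_torque(): the same for the moment, N m.
- read_finger_gap(): finger opening in m.
Only numpy, scipy, OpenCV 4.12 (cv2) and the standard library are available. Lean on these libraries where they do the work, as an engineer would, in place of code of your own. Each camera call takes 0.05 s, during which the arm holds its last target.

## Task

The paperback and the game carton stand on end near opposite ends of the table mat and block the view of the screen. Without gripping or lifting them, push each one near its top so that it topples inwards along the mat and ends lying flat on its broad face, wholly on the mat. Leave everything else on the table as it stands.

Things in the scene. Friction and masses are not known exactly. Their poses are not given: they have to be found in the camera images.
- mat: rectangular table mat with a light hem, fixed to the table, 260 mm (its x) by 300 mm (its y), 3 mm thick; origin: centre of its underside. Its ends lie at its x = -130 and +130 mm. Paperback and carton stand near opposite ends, either way round, each about 92 mm (x) and 67 mm (y) from its centre on opposite sides; each is to fall along the mat's x axis towards the other end.
- paperback: paperback standing on its short edge: 26 mm thick (its x), 105 wide (its y), 178 tall (its z), 0.2 to 0.35 kg; origin: centre of the face it stands on. Covers face its +x and -x, within 0.07 rad of the mat's x axis; its x may point to either end. Pushed past balance (top about 26 mm over) it falls by itself, pivoting on its bottom edge with little slip.
- carton: plain cardboard game carton standing on its small end: 40 mm thick (its x), 90 wide (its y), 140 tall (its z), 0.18 to 0.32 kg; origin: centre of the face it stands on. Broad faces look along its +x and -x, within 0.07 rad of the mat's x axis; its x may point to either end. Pushed past balance (top about 40 mm over) it falls by itself, pivoting on its bottom edge.
- paperback_foot_a (a point): the paperback's lower corner at its +y side (as it stands), midway through its thickness
- paperback_foot_b (a point): the paperback's lower corner at its -y side (as it stands), midway through its thickness
- paperback_head_a (a point): the paperback's upper corner at its +y side (as it stands), midway through its thickness
- paperback_head_b (a point): the paperback's upper corner at its -y side (as it stands), midway through its thickness
- carton_foot_a (a point): the carton's lower corner at its +y side (as it stands), midway through its thickness
- carton_foot_b (a point): the carton's lower corner at its -y side (as it stands), midway through its thickness
- carton_head_a (a point): the carton's upper corner at its +y side (as it stands), midway through its thickness
- carton_head_b (a point): the carton's upper corner at its -y side (as it stands), midway through its thickness
- candle: candle in a round glass, 72 mm across, 75 mm tall, standing close to one end of the mat; origin: centre of its underside. Leave alone.
- tin: round lidded tin, 68 mm across, 62 mm tall, standing close to the opposite end of the mat; origin: centre of its underside. Leave alone.
- remote: flat television remote control, 165 x 40 x 18 mm, lying beside the mat; origin: centre of its underside. Leave alone.
- gamepad: game controller, about 150 x 100 x 36 mm, lying well to the right (-y) of the mat; origin: centre of its underside. Leave alone.
- mug: mug with a handle, 82 mm across, 92 mm tall, well to the left (+y) of the mat; origin: centre of its underside. Leave alone.
- plant: potted plant, 84 mm across the pot's rim, about 150 mm tall, well to the right (-y) of the mat; origin: centre of its underside. Leave alone.
Not all that is in view belongs to the job. Several things look just like the carton: the one meant starts farthest to the robot's left.

How it is judged:
By the outcome, as a careful person would: the job done as asked, in the order asked, and still so for the second after the job is handed in, with the robot touching nothing.
It also fails if it takes over 43 s, if anything falls off the work surface, if the arm or the gripper's body presses on something with over 40 N, if the wrist force passes 120 N, or if a joint passes its speed limit or range.

## Working session

There is one attempt and no reset: what is moved stays moved. The work goes in short steps, each a Python script; the robot and the scene stay as the last script left them, time stands still between calls to the robot, and variables do not carry over. Pictures are saved under pics/ and viewed, and the job is handed in when it is done.

```bash
mkdir -p pics; ls; python3 - <<'E'
from bench import *
import cv2
for c in ("side","top"):
    im=read_camera(c); cv2.imwrite(f"pics/{c}0.png",im[:,:,::-1])
    p=camera_params(c); print(c,p["K"],p["camera_from_world"])
    for n in ("mat","paperback","carton","candle","tin","remote"):
        print(n,[( [round(v) for v in d["at"]],round(d["confidence"],2)) for d in look_for(c,n)])
        print(' tip',[( [round(v) for v in d["at"]],round(d["confidence"],2)) for d in tip_of(c,n)])
print(read_time_s(), read_tcp_rot(), read_eef_pos())
E
```

```text
pics
side [[443.18769436   0.         267.2239693 ]
 [  0.         443.18769436 203.36029084]
 [  0.           0.           1.        ]] [[-0.99324564 -0.11416692  0.02071249  0.58163012]
 [-0.09197642  0.66586793 -0.74037844  0.15892421]
 [ 0.07073494 -0.73728272 -0.67187109  1.35808854]
 [ 0.          0.          0.          1.        ]]
mat [([274, 224], 0.79)]
 tip [([267, 218], 0.92)]
paperback [([289, 179], 0.98)]
 tip [([290, 199], 0.91)]
carton [([345, 167], 0.96), ([197, 185], 0.83), ([244, 217], 0.73), ([313, 150], 0.67), ([334, 134], 0.63), ([288, 180], 0.59)]
 tip [([245, 230], 0.98), ([201, 204], 0.88), ([309, 171], 0.75), ([338, 184], 0.74), ([230, 200], 0.37)]
candle [([294, 245], 0.75)]
 tip []
tin [([250, 177], 0.56)]
 tip [([250, 183], 0.6), ([268, 150], 0.28)]
remote [([325, 217], 0.65), ([288, 176], 0.2)]
 tip [([325, 218], 0.74)]
top [[384.28328801   0.         283.62103627]
 [  0.         384.28328801 212.84870746]
 [  0.           0.           1.        ]] [[ 1.11825809e-02 -9.99934816e-01  2.30509645e-03 -3.93437984e-02]
 [-9.82051356e-01 -1.14165885e-02 -1.88267884e-01  6.28457261e-01]
 [ 1.88281929e-01 -1.58402252e-04 -9.82115009e-01  1.21088475e+00]
 [ 0.00000000e+00  0.00000000e+00  0.00000000e+00  1.00000000e+00]]
mat [([300, 225], 0.96), ([332, 240], 0.29)]
 tip [([300, 230], 0.56)]
paperback [([332, 244], 0.75), ([273, 202], 0.67)]
 tip [([330, 244], 0.58)]
carton [([385, 259], 0.93), ([361, 299], 0.76), ([274, 202], 0.66), ([317, 150], 0.66)]
 tip [([356, 299], 0.85), ([275, 208], 0.83), ([374, 259], 0.69), ([314, 158], 0.58)]
candle [([249, 252], 0.79), ([273, 200], 0.49)]
 tip [([252, 255], 0.65)]
tin [([349, 202], 0.81)]
 tip []
remote [([271, 203], 0.73), ([306, 281], 0.65), ([327, 237], 0.27)]
 tip [([249, 254], 0.74), ([306, 282], 0.7)]
1.3 [ 9.82017145e-01  1.88791752e-01  2.79791633e-05 -1.45904692e-05] [ 0.24102922 -0.60366242  0.25026083]
```

View pics/side0.png

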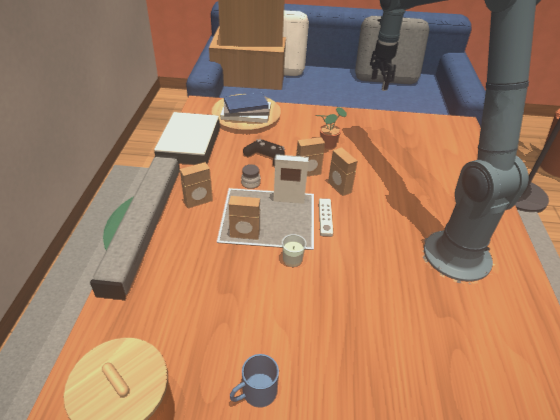

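View pics/top0.png

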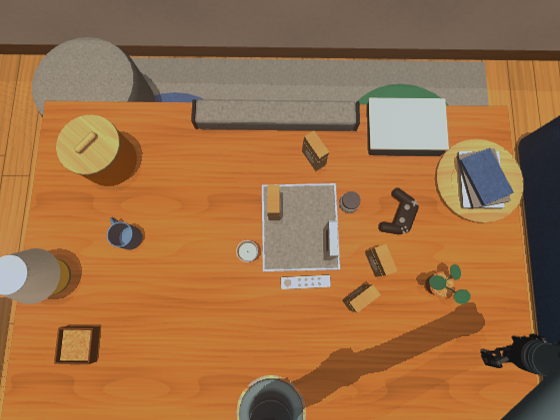

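```bash
python3 - <<'E'
import cv2
a=cv2.imread("pics/side0.png")[100:290,150:400]; cv2.imwrite("pics/s0z.png",cv2.resize(a,None,fx=3,fy=3,interpolation=2))
a=cv2.imread("pics/top0.png")[120:330,210:430]; cv2.imwrite("pics/t0z.png",cv2.resize(a,None,fx=2.8,fy=2.8,interpolation=2))
E
```

```text
(no output)
```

View pics/s0z.png

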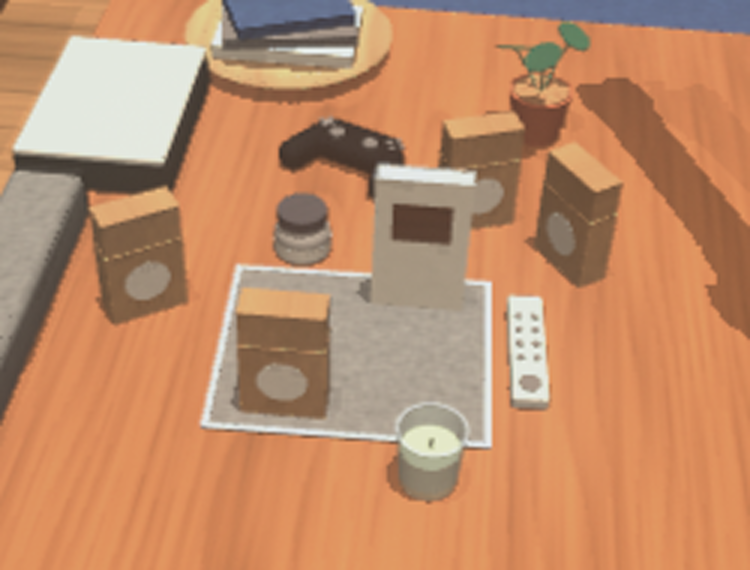

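View pics/t0z.png

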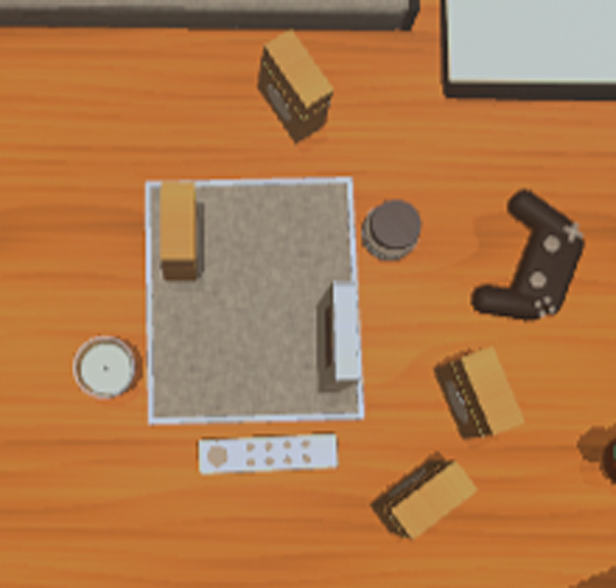

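Top view: the mat runs about px (263–340, 184–270), with its x axis along world ±y. The carton to topple is at (273,202), on the mat's left and far from the robot. The paperback is at (333,240), right and near. The candle is at (249,252) and the tin at (349,202), just outside the ends. Next I'll measure the corners.

```bash
cat > h.py <<'E'
import numpy as np
from bench import *
P={c:camera_params(c) for c in("side","top")}
def ray(c,px):
    K=P[c]["K"];T=np.array(P[c]["camera_from_world"]);R=T[:3,:3];t=T[:3,3]
    d=R.T@np.linalg.inv(K)@np.array([px[0],px[1],1.]); return -R.T@t,d
def atz(c,px,z):
    o,d=ray(c,px); return o+d*(z-o[2])/d[2]
def proj(c,X):
    T=np.array(P[c]["camera_from_world"]);q=np.array(P[c]["K"])@(T[:3,:3]@np.array(X)+T[:3,3]);return q[:2]/q[2]
E
python3 - <<'E'
from h import *
np.set_printoptions(precision=3,suppress=True)
for c in("side","top"):
    read_camera(c)
    for o,h in (("paperback",.181),("carton",.143)):
        for n,z in(("_head_a",h),("_head_b",h),("_foot_a",.003),("_foot_b",.003)):
            print(c,o+n,[(np.round(d["at"],1),round(d["confidence"],2),atz(c,d["at"],z)) for d in tip_of(c,o+n)][:5])
# manual from zooms: top zoom 2.8 offset (210,120)
z=lambda u,v:((u+.5)/2.8+210-.5,(v+.5)/2.8+120-.5)
s=lambda u,v:((u+.5)/3+150-.5,(v+.5)/3+100-.5)
print("mat top",[atz("top",z(*q),.003) for q in((146,182),(352,178),(363,418),(149,424))])
print("mat side",[atz("side",s(*q),.003) for q in((237,266),(491,282),(490,445),(204,428))])
print("carton topface",[atz("top",z(*q),.143) for q in((161,182),(194,182),(196,262),(162,262))])
print("book topface",[atz("top",z(*q),.181) for q in((332,283),(354,283),(358,380),(335,382))])
print("carton side top",[atz("side",s(*q),.143) for q in((239,290),(330,293),(329,318),(237,316))])
print("carton side foot front",[atz("side",s(*q),.003) for q in((237,412),(328,417))])
print("book side top",[atz("side",s(*q),.181) for q in((377,165),(476,168),(475,184),(376,181))])
print("book side foot",[atz("side",s(*q),.003) for q in((371,303),(466,307))])
print("candle",atz("top",z(106,366),.075),"tin",atz("top",z(395,226),.062), read_time_s())
E
```

```text
side paperback_head_a [(array([275. , 152.9]), 0.92, array([ 0.587, -0.2  ,  0.181])), (array([308.7, 158.6]), 0.89, array([ 0.478, -0.185,  0.181]))]
side paperback_head_b [(array([275. , 152.9]), 0.92, array([ 0.587, -0.2  ,  0.181])), (array([308.7, 158.6]), 0.89, array([ 0.478, -0.185,  0.181]))]
side paperback_foot_a [(array([308.2, 203.4]), 0.97, array([ 0.464, -0.171,  0.003])), (array([273.8, 196.4]), 0.97, array([ 0.585, -0.191,  0.003]))]
side paperback_foot_b [(array([308.2, 203.4]), 0.97, array([ 0.464, -0.171,  0.003])), (array([273.8, 196.4]), 0.97, array([ 0.585, -0.191,  0.003]))]
side carton_head_a [(array([228.8, 198.7]), 0.8, array([ 0.704, -0.003,  0.143])), (array([340.1, 147.9]), 0.75, array([ 0.373, -0.314,  0.143])), (array([178. , 170.8]), 0.73, array([ 0.887, -0.112,  0.143])), (array([350.6, 162.4]), 0.69, array([ 0.339, -0.235,  0.143])), (array([259.5, 202.1]), 0.67, array([ 0.612, -0.001,  0.143]))]
side carton_head_b [(array([228.8, 198.7]), 0.8, array([ 0.704, -0.003,  0.143])), (array([340.1, 147.9]), 0.75, array([ 0.373, -0.314,  0.143])), (array([17
[... 3162 characters left out ...]
  0.143]), array([0.611, 0.017, 0.143])]
book topface [array([ 0.583, -0.165,  0.181]), array([ 0.584, -0.189,  0.181]), array([ 0.481, -0.191,  0.181]), array([ 0.478, -0.167,  0.181])]
carton side top [array([ 0.704, -0.014,  0.143]), array([ 0.614, -0.022,  0.143]), array([0.61 , 0.015, 0.143]), array([0.699, 0.024, 0.143])]
carton side foot front [array([0.705, 0.021, 0.003]), array([0.61 , 0.015, 0.003])]
book side top [array([ 0.585, -0.191,  0.181]), array([ 0.48 , -0.2  ,  0.181]), array([ 0.48 , -0.172,  0.181]), array([ 0.583, -0.162,  0.181])]
book side foot [array([ 0.584, -0.169,  0.003]), array([ 0.476, -0.177,  0.003])]
candle [0.502 0.082 0.075] tin [ 0.673 -0.255  0.062] 2.2
```

Both cameras agree. The mat centre is (0.594,-0.089), the book top centre (0.532,-0.179) and the carton top centre (0.657,0.001), and the sizes match. Paperback goes first.

```bash
cat >> h.py <<'E'
import cv2
def snap(tag):
    out=[]
    for c,(a,b,e,f) in {"side":(100,290,150,400),"top":(120,330,210,430)}.items():
        im=read_camera(c)[a:b,e:f,::-1]; out.append(cv2.resize(im,(400,int(400*(b-a)/(f-e))),interpolation=2))
    hh=max(o.shape[0] for o in out)
    cv2.imwrite(f"pics/{tag}.png",np.hstack([cv2.copyMakeBorder(o,0,hh-o.shape[0],0,0,0) for o in out]))
def q(psi): return [float(np.cos(psi/2)),float(np.sin(psi/2)),0.,0.]
E
python3 - <<'E'
from h import *
move_gripper(0.0)
p=read_eef_pos(); movel([p[0],p[1],0.33],speed=0.2)
best=None
for psi in(np.pi/2+.04,-np.pi/2+.04):
    j=inverse_kinematics([.5335,-.240,.30],q(psi)); print(psi,j)
    if j is not None:
        d=np.abs(np.array(j)-read_qpos()).max()
        if best is None or d<best[0]: best=(d,psi)
psi=best[1]; print(best)
move_ptp([.535,-.240,.30],q(psi))
movel([.535,-.240,.174],speed=0.15)
print(read_time_s(),read_finger_gap(),read_ft_force()); snap("b1")
E
```

```text
1.6107963267948966 [ 0.67901925  0.24722967 -0.38304187  1.68568224  0.09728455  1.22745417
  0.31372104]
-1.5307963267948965 [ 0.40584392  0.22416517 -0.06239809  1.69919707  0.0147682   1.21868754
 -2.76168308]
(np.float64(0.4314082039825166), 1.6107963267948966)
6.2167 -0.00011333706827452452 [ 0.18657033 -0.32056488  1.30784081]
```

View pics/b1.png

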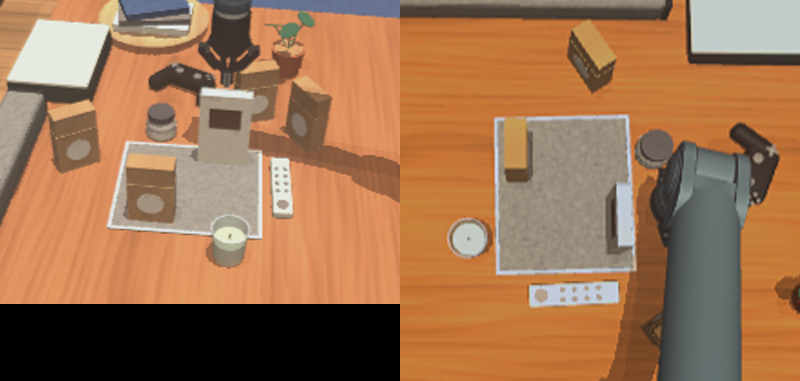

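The fingers are behind the book (side view about (228,80)), centred and clear of everything. Pushing now.

```bash
python3 - <<'E'
from h import *
movel([.5335,-.205,.174],speed=0.1)
for y in(-.195,-.185,-.175,-.165):
    movel([.5335-.04*(y+.205),y,.174],speed=0.06); print(y,read_ft_force().round(2))
pause(0.8)
movel([.5335,-.215,.20],speed=0.15)
movel([.5335,-.215,.30],speed=0.2)
print(read_time_s()); snap("b2")
E
```

```text
-0.195 [ 0.23 -0.41  1.38]
-0.185 [ 0.65 -0.92  0.64]
-0.175 [ 0.25 -0.39 -0.2 ]
-0.165 [-0.45 -0.77  0.52]
10.0583
```

View pics/b2.png

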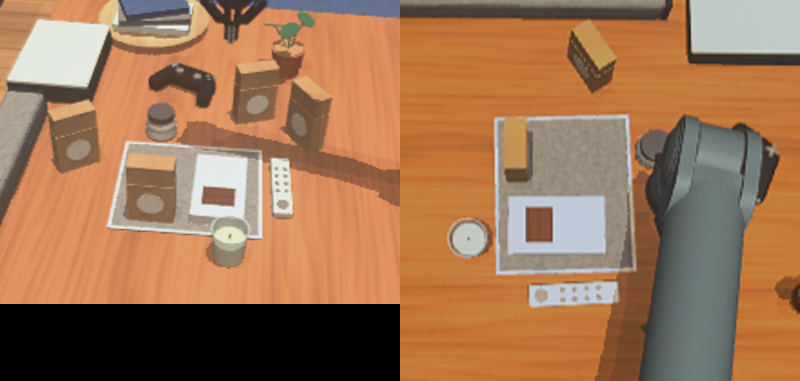

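The book lies flat on the mat (top view px (508–606, 196–255) on the mat's 497–634). Carton next.

```bash
python3 - <<'E'
from h import *
psi=np.pi/2+.05
print(inverse_kinematics([.654,.075,.30],q(psi)))
move_ptp([.654,.075,.30],q(psi))
movel([.654,.075,.139],speed=0.15)
print(read_time_s()); snap("c1")
E
```

```text
[ 0.23761953  0.4195293  -0.5524711   1.49572405  0.22436409  1.28985741
 -0.28837315]
12.5833
```

View pics/c1.png

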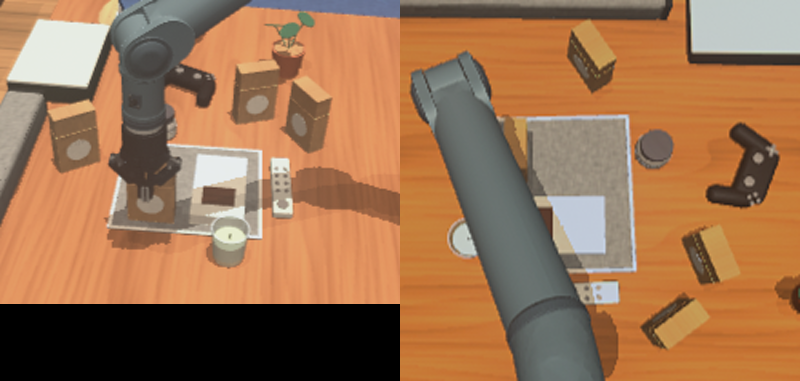

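The carton is still standing, with the fingers in front of its outer face (side px about (147,195)).

```bash
python3 - <<'E'
from h import *
movel([.6555,.04,.139],speed=0.1)
for y in(.025,.01,-.005,-.022):
    movel([.6555-.05*(y-.04),y,.139],speed=0.06); print(y,read_ft_force().round(2))
pause(0.8)
movel([.6555,.045,.18],speed=0.15)
movel([.6555,.045,.30],speed=0.25)
move_ptp([.45,-.42,.36],q(np.pi/2+.05))
print(read_time_s()); snap("c2")
for c in("side","top"): cv2.imwrite(f"pics/{c}9.png",read_camera(c)[:,:,::-1])
E
```

```text
0.025 [ 0.17  0.54 -0.41]
0.01 [-0.12  0.28 -0.27]
-0.005 [-0.08  0.84 -0.43]
-0.022 [-1.15 -0.32  0.57]
18.7833
```

View pics/c2.png

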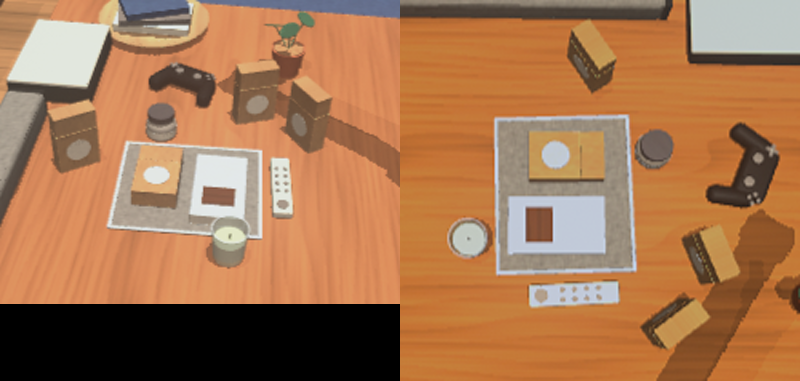

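View pics/side9.png

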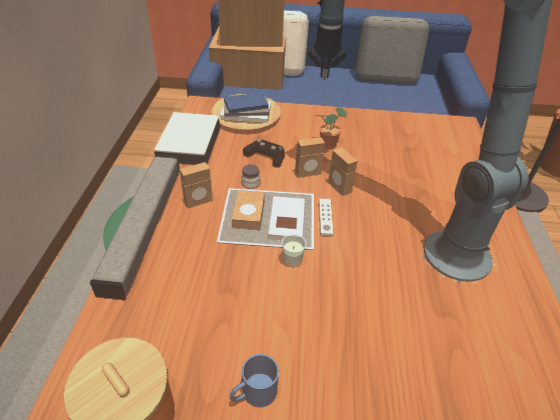

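Both lie flat inside the mat: the carton at top-view px (529–604, 131–181) and the book at (508–606, 196–255). Nothing else has moved and the robot is clear.

```bash
python3 -c "
from bench import *
sign_off()"
```

```text
the job is handed in; nothing more can be done
```

I toppled the paperback first and then the carton, pushing each near its top with the closed fingers. Both fell inwards along the mat, and the job is handed in.

- **Result:** In the last pictures from both cameras, each lies flat on its broad face, wholly on the mat, with a gap between them.
- **Everything else:** The candle, tin, remote, gamepad, mug, plant and the look-alike cartons appear unmoved. I judged this by eye from the pictures and did not re-measure their positions.
- **Limits:** The clock read 18.8 s of the allowed 43 s just before hand-in. The wrist force stayed under about 2 N at every reading I took, and the arm was clear of everything at the end.

No check failed. The two cameras agreed to within about 10 mm on the positions I acted on. The networks also reported some look-alikes and wrong matches, which I left out after comparing them with the pictures.

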